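Square the stencil disc and lock the fence against it

ROBOT

A 6-joint arm with a two-finger parallel gripper is mounted at the origin on the work surface. World frame = base frame: x ahead of the robot, y to its left, z up, the work surface at z = 0. Lengths are in mm, angles in rad, forces in N, time in s.
With the tool pointing down it reaches from about 300 to 850 mm from the base axis. Payload 5.4 kg.
Tool frame: the origin (TCP) lies between the finger pads; the fingertips stand 25 mm ahead of it and the grasp point (between the pads) lies 6 mm ahead of it; z points along the fingers, y is the direction in which the jaws open and shut (so a half turn about z gives the same grasp; the last joint's range is limited). The gripper opens to 85 mm and grips with 20 to 120 N. Pads are 22 mm wide; open, the fingers measure 114 mm over their backs; the gripper's body (76 mm by 85 mm) begins 54 mm behind the grasp point. The pads swing forward as they close: fully open they stand 13 mm farther back than shut.
Start: joints at [0.984, 0.158, 1.597, -0, 1.386, -0.21], TCP at [211.578, 534.641, 256.299] pointing down, gripper open.
Joint ranges: [-2.91, 2.91], [-0.94, 2.29], [0.18, 2.7], [-1.29, 4.43], [0.17, 2.64], [-3, 3]. Speed limits (rad/s): [2.57, 2.57, 3.14, 3.14, 3.14, 3.14].

INTERFACE

Orientations are given as a unit quaternion [x, y, z, w].
In Python, from rig import * gives the robot as it stands. The module is installed in compiled form; this text tells all that it offers.
- The arm moves only by the shell command python3 -m creep 'ROWS' [FORCE]. ROWS is a JSON object of lists of equal length, an entry for each row: "hand": the closure in counts, from 0 (fully open) to 255 (shut); "xyz": the shift along the tool's x, y, z in m, a list of three; "dr": the turn, a rotation vector about the tool's x, y, z in rad, a list of three. In form: {"hand": [hand, ...], "xyz": [[dx, dy, dz], ...], "dr": [[rx, ry, rz], ...]}. A call has 1 to 5 rows; each row shifts and turns the commanded pose from where the row before left it, along the tool's axes as they then stand; what a row does not reach is not made up. A row lasts 1/8 s, in which the tool goes at most 62.5 mm and 10.7 degrees, less where a joint would pass 70% of its speed; a pose out of reach is approached as far as the arm can. A call is refused whole if a number of a shift passes 0.0625 or a number of a turn 0.188, either way. A call with a gripper value outside its range is refused whole. The fingers move at their own pace and stop on an object; FORCE is the grip in N (left out, the last holds). Time passes only in rows, so rows that do not move let the fingers close. It gives the time, the measured TCP pose, the force and the opening at its end, in the units of the state.
- get_obs(): the state, without advancing time (a new reading comes with each control period).
- get_image(name): name is "scene" or "top" or "wrist"; returns a dict with "image" (480x640x3 uint8, red, green, blue), "range_z" (480x640 float32, mm along the optical axis (not along the pixel's ray), 0 where there is no reading), "K" (3x3 intrinsics, pixels), "cam_to_world" (4x4, takes a point from camera to world coordinates); the wrist camera has in their place "hand_eye" (4x4, takes a point from camera to tool coordinates, whose origin is the TCP and whose axes are the flange's). Camera axes: x right, y down, z forward; pixel columns grow to the right and rows downward; lengths in mm; the calibration is good to about 2 mm. A picture is of the moment at which its call begins: read the wrist's pose just before it.
- close_job(): hands the job in, once; it reports no verdict.
Trained networks look in the newest picture that a camera, given by its name, has taken for a name from the list of things; names that differ only in an ending like _2 or _b are one class to them, and where a whole thing is asked for, a point or a joint stands for the part that bears it (a point fixed in the world has none). Each returns a list of dicts, best first, with "conf" (0 to 1); they miss things now and then, are a little off and sometimes report something else, mostly with a low value. They report only what shows in the picture. A call takes as long as a camera call. They do not tell look-alikes from the thing itself.
- recognise(camera, thing): "at" ([column, row] in pixels, amid what is visible of it).
- cut_out(camera, thing): "mask" (480x640 bool, what is visible of it) and "at" ([column, row] in pixels, amid what is visible of it).
The state is a dict: "time": time; "joint_positions": joint angles; "joint_velocities": joint speeds; "effort": joint torques, N m; "ee_pos": TCP position; "tool_rot": TCP orientation; "force": force on the tool from outside, world axes, zero at the start; "ft_torque": the same for the moment, N m; "finger_gap": finger opening in mm.
Only numpy, scipy, OpenCV 4.12 (cv2) and the standard library are available. Lean on these libraries where they do the work, as an engineer would, in place of code of your own. Each camera call takes 0.05 s, during which the arm holds its last target.

TASK

On the stencil jig, turn the round wooden disc by its peg until the flat on its rim squarely faces the fence's steel bar. Then pinch the fence's spring release tab against the post and keep it pinched while you slide the fence up until its bar lies against the flat, and let go so it locks there; never force the fence while it is locked. Last, gently set the knobbed steel weight upright on the middle of the disc; leave the other things on the bench and jig where they are.

Things in the scene. Friction and masses are not known exactly. Their poses are not given: they have to be found in the camera images.
- jig: stencil jig, fixed to the bench: a plywood board 170 x 380 mm, 18 mm thick. Origin: centre of its underside; its +y runs along the aluminium channel from the fence towards the disc, its z is up. The channel's two lips (80 mm apart) rise to 34 mm above the bench.
- disc (a joint): rotation of the dark wooden disc on its spindle (rad, counter-clockwise from above is positive; stiff enough to stay where it is left, turns with about 1 N at the peg). 0 (or 2 pi) means the flat squarely faces the fence; it can turn from -1.0 to 7.28.
- disc_axis (a point): fixed point on the jig: the disc's axis at the height of the disc's top, 32 mm above the bench and 110 mm from the jig's origin along the jig's +y; same axes as the jig. The disc is 140 mm across, 12 mm thick (its underside is 20 mm above the bench), with one flat cut 55 mm from the axis, 87 mm long.
- disc_flat (a point): middle of the disc's flat, at its upper edge, 55 mm from the axis; turns with the disc.
- disc_peg (a point): centre of the top of the light wooden turning peg that stands up from the disc: 14 mm diameter, 26 mm tall above the disc's top, 52 mm from the axis on the side opposite the flat; its top is 58 mm above the bench.
- fence (a joint): position of the sliding fence along the jig's +y (m), 0 to 0.18, growing towards the disc; the bar meets the squared flat at 0.155. Unless the tab is pinched it is locked and does not move for a push of under 20 N. With the tab pinched it slides with about 2 N. Pushed on by the fence, the bar also squares a flat that already nearly faces it.
- fence_grip (a point): pinch point on the fence, 68 mm above the bench, moves with it. Along the jig's x the fixed black post's outer face is 20 mm on the +x side, the thin steel tab's outer face 28 mm on the -x side at rest, 16 mm fully in (48 or 36 mm over both). Post and tab are 34 and 28 mm wide along the slide and stand 44 to 84 mm above the bench, on a black block 72 x 76 mm centred under them.
- bar_face (a point): middle of the steel alignment bar's front face (the face towards the disc), 32 mm above the bench, 50 mm ahead of the pinch point along the jig's +y. The bar is 100 mm long across the slide, 12 mm thick, its top 41 mm above the bench.
- lock_tab (a joint): how far the spring release tab is pinched towards the post (m): about 0 at rest = fence locked, 0.012 = fully in. The lock eases off as the tab goes in and is quite free from about 0.007, so pinch it well in; it needs a few newtons at first and about 14 N fully in, and springs back when let go.
- weight: dark steel pattern weight of about 0.55 kg, the only thing with a knob on top: a round base 56 mm across and 30 mm high, a neck, and a knob 26 mm across from 43 to 57 mm above its underside (60 mm tall in all). Origin: centre of its underside; z up. Stands loose on the bench, left or right of the jig.
- tin: bystander, leave alone: round paint tin without a knob, 62 mm across, 62 mm tall; origin at the middle of its underside
- jar: bystander, leave alone: jar with a steel cap, 60 mm across, 85 mm tall; origin at the middle of its underside
- brush: bystander, leave alone: brush lying flat; origin at the middle of its underside
- pot: bystander, leave alone: small steel pot, 22 mm across, 24 mm tall, standing on the jig's board beside the channel; origin at the middle of its underside
- tape: bystander, leave alone: cardboard tape core, 90 mm across, 25 mm high; origin at the middle of its underside
- offcut: bystander, leave alone: wood offcut 90 x 45 x 25 mm; origin at the middle of its underside
- cup: bystander, leave alone: open ceramic cup, 72 mm across, 80 mm tall; origin at the middle of its underside
Things that resemble listed ones, but are neither listed nor needed, are in the scene too. What is shaped like the weight but orange or turquoise is not meant.

How it is judged:
By the outcome, as a careful person would: the job done as asked, in the order asked, and still so for the second after the job is handed in, with the robot touching nothing.
It also fails if it takes over 61 s, if anything falls off the work surface, if the arm or the gripper's body presses on something with over 40 N, if the wrist force passes 120 N, or if a joint passes its speed limit or range.

## Working session

There is one attempt and no reset: what is moved stays moved. The work goes in short steps, Python scripts to look and compute and a shell command to move; the robot and the scene stay as the last step left them, time stands still between calls to the robot, and variables do not carry over. Pictures are saved under pics/ and viewed, and the job is handed in when it is done.

```bash
mkdir -p pics; ls; cat > h.py <<'E'
from rig import *
import numpy as np, cv2
from scipy.spatial.transform import Rotation as R
def snap(cam,fn=None):
    o=get_obs(); im=get_image(cam)
    if cam=="wrist":
        T=np.eye(4);T[:3,:3]=R.from_quat(o["tool_rot"]).as_matrix();T[:3,3]=o["ee_pos"]
        im["cam_to_world"]=T@im["hand_eye"]
    if fn: cv2.imwrite("pics/"+fn,im["image"][:,:,::-1])
    return im
def pts(im):
    z=im["range_z"];v,u=np.mgrid[0:480,0:640];K=im["K"]
    P=np.stack([(u-K[0,2])/K[0,0]*z,(v-K[1,2])/K[1,1]*z,z,np.ones_like(z)],-1)
    W=P@im["cam_to_world"].T
    W[z==0]=np.nan
    return W[...,:3]
def proj(im,p):
    c=np.linalg.inv(im["cam_to_world"])@np.append(p,1);q=im["K"]@c[:3];return q[:2]/q[2]
E
python3 - <<'E'
from h import *
print(get_obs())
for c in ["scene","top"]:
    im=snap(c,c+"0.png");W=pts(im);print(c,im["cam_to_world"].round(2).tolist())
    for t in ["jig","disc","disc_peg","disc_flat","fence_grip","lock_tab","bar_face","weight","pot"]:
        for r in recognise(c,t)[:3]:
            u,v=map(int,r["at"]);print(t,round(r["conf"],2),u,v,W[v,u].round(0))
E
```

```text
pics
{'time': 0.0, 'joint_positions': array([ 9.83886265e-01,  1.59077337e-01,  1.59825189e+00,  7.81981549e-06,
        1.38620385e+00, -2.10086884e-01]), 'joint_velocities': array([-0.00040873, -0.00094076,  0.00078353, -0.00075688, -0.00197648,
        0.00022224]), 'effort': array([ 1.41305627e-03, -3.96003950e+01, -3.31427658e+01, -1.44431719e-04,
        8.31543293e-03,  1.71859557e-05]), 'ee_pos': array([211.27368197, 534.17357278, 255.29112076]), 'tool_rot': array([ 1.87299451e-01,  9.82302384e-01, -8.92701205e-04, -3.80018484e-04]), 'force': array([ 0.50738813, -0.51342005,  0.4969774 ]), 'ft_torque': array([0.02260845, 0.01142044, 0.01022229]), 'finger_gap': 85.68634167012428}
scene [[0.67, 0.44, -0.59, 1125.34], [0.74, -0.38, 0.56, -556.94], [0.02, -0.81, -0.58, 667.73], [0.0, 0.0, 0.0, 1.0]]
jig 0.7 325 271 [580. -32.  19.]
disc 0.93 366 233 [555. 115.  32.]
disc_peg 0.84 365 232 [550. 116.  32.]
disc_flat 0.65 360 233 [545. 106.  31.]
fence_grip 0.91 284 282 [ 573. -133.   44.]
lock_tab 0.53 277 268 [ 565. -142.   78.]
lock_tab 0.36 360 233 [545. 106.  31.]
bar_face 0.98
[... 158 characters left out ...]
172 [401. 362.  33.]
pot 0.72 146 325 [ 524. -384.   62.]
pot 0.62 344 278 [637. -35.  40.]
pot 0.27 361 232 [545. 108.  33.]
top [[-0.02, -1.0, 0.05, 449.95], [-1.0, 0.02, -0.0, 25.9], [0.0, -0.05, -1.0, 1516.9], [0.0, 0.0, 0.0, 1.0]]
jig 0.62 327 230 [552.  11.  18.]
disc 0.91 287 237 [534. 122.  27.]
disc_peg 0.93 290 237 [534. 114.  28.]
disc_flat 0.85 289 233 [544. 116.  37.]
fence_grip 0.63 374 219 [ 579. -119.   45.]
fence_grip 0.39 463 248 [ 495. -358.   63.]
lock_tab 0.57 378 227 [ 554. -126.   83.]
bar_face 0.81 376 222 [ 571. -125.   42.]
weight 0.81 202 258 [478. 351.  61.]
weight 0.71 197 291 [389. 365.  61.]
weight 0.61 171 266 [458. 441.  40.]
pot 0.46 340 201 [631. -26.  40.]
```

View pics/scene0.png

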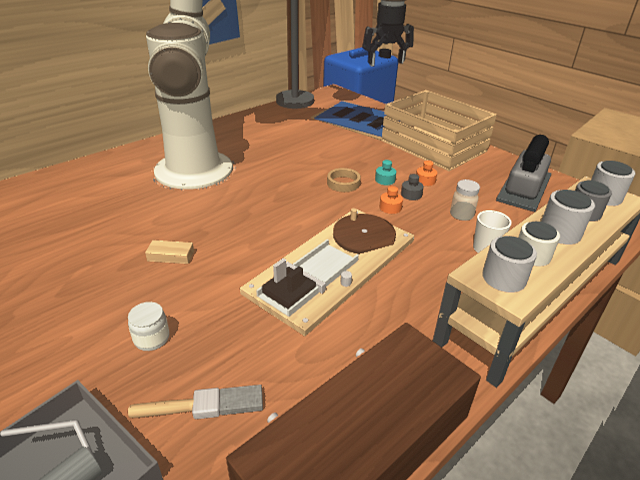

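```bash
python3 -c "
import cv2
i=cv2.imread('pics/top0.png');cv2.imwrite('pics/top0c.png',cv2.resize(i[150:330,140:420],None,fx=2.8,fy=2.8,interpolation=2))"
```

```text
(no output)
```

View pics/top0c.png

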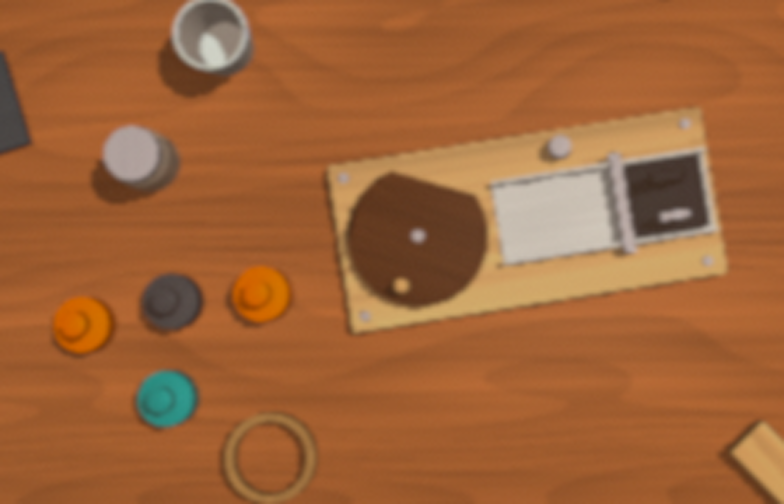

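The scene shows the jig in the middle: fence at about (290,285), disc at (365,233), and the dark weight at (412,186) between orange and turquoise look-alikes. Top view: the flat faces away from the robot, with the peg on the robot side. I'll measure the jig more precisely.

```bash
cat > jig.py <<'E'
from h import *
def jigtop(fn=None):
    im=snap("top",fn);W=pts(im);K=im["K"];T=im["cam_to_world"]
    hsv=cv2.cvtColor(im["image"],cv2.COLOR_RGB2HSV)
    z=W[...,2]
    m=(z>9)&(z<95)&(W[...,0]>420)&(W[...,0]<700)&(W[...,1]>-260)&(W[...,1]<250)
    m=cv2.morphologyEx(m.astype(np.uint8),cv2.MORPH_OPEN,np.ones((3,3)))
    n,l,s,c=cv2.connectedComponentsWithStats(m)
    k=1+np.argmax(s[1:,4]);m=(l==k)
    vv,uu=np.nonzero(m)
    # intersect rays with plane z=18
    d=np.stack([(uu-K[0,2])/K[0,0],(vv-K[1,2])/K[1,1],np.ones(len(uu))],-1)@T[:3,:3].T
    t=(18-T[2,3])/d[:,2];P=T[:3,3]+d*t[:,None]
    r=cv2.minAreaRect(P[:,:2].astype(np.float32))
    return im,W,m,r
if __name__=="__main__":
    im,W,m,r=jigtop();print(r,im["K"])
    print(cv2.boxPoints(r))
    for t in ["disc","disc_peg","weight","pot"]:
        for q in cut_out("top",t)[:3]:
            mm=q["mask"]; P=W[mm];P=P[~np.isnan(P[:,2])]
            print(t,round(q["conf"],2),q["at"],mm.sum(),np.median(P,0).round(1),np.median(im["image"][mm],0), np.percentile(P[:,2],[5,95]).round(0))
E
python3 jig.py
```

```text
((558.0182495117188, 9.3287353515625), (169.77783203125, 379.30047607421875), 8.283951759338379) [[535.89368883   0.         323.93418982]
 [  0.         535.89368883 238.49916794]
 [  0.           0.           1.        ]]
[[ 446.6904   184.76949]
 [ 501.3397  -190.57344]
 [ 669.34607 -166.11201]
 [ 614.6968   209.23091]]
disc 0.64 [284.9, 237.1] 1924 [539.4 119.5  31.4] [99. 59. 34.] [25. 37.]
disc_peg 0.69 [288.6, 236.2] 1931 [538.9 119.2  31.4] [99. 59. 34.] [24. 37.]
weight 0.85 [201.2, 257.1] 321 [481.3 359.   31. ] [81. 70. 64.] [22. 60.]
weight 0.8 [232.6, 255.3] 323 [485.6 270.1  30.8] [202. 100.   0.] [20. 60.]
weight 0.69 [199.5, 294.5] 374 [386.7 363.8  29.8] [ 47.  132.5 121. ] [ 3. 60.]
pot 0.4 [338.8, 200.4] 52 [627.8 -23.8  40.7] [180.  161.5 150. ] [22. 46.]
```

```bash
cat >> h.py <<'E'
def ray(im,u,v,z):
    K=im["K"];T=im["cam_to_world"]
    d=T[:3,:3]@np.array([(u-K[0,2])/K[0,0],(v-K[1,2])/K[1,1],1.]);return T[:3,3]+d*(z-T[2,3])/d[2]
E
python3 - <<'E'
from h import *
im=snap("top")
c=np.array([558.,9.3]);a=np.radians(8.28);ex=np.array([np.cos(a),np.sin(a)]);ey=np.array([-ex[1],ex[0]])
ax=c+110*ey;print("axis",ax)
print("peg",ray(im,283.6,252.1,58),"spindle",ray(im,140+418/2.8,150+236/2.8,34))
p=ray(im,283.6,252.1,58)[:2]-ax;print(p@ex,p@ey,np.hypot(*p),"theta",np.arctan2(p@ey,p@ex)-np.pi/2)
W=pts(im);z=W[...,2]
L=np.stack([(W[...,:2]-c)@ex,(W[...,:2]-c)@ey],-1)
m=(z>55)&(z<95)&(np.abs(L[...,0])<60)&(L[...,1]<0)&(L[...,1]>-200);print(m.sum())
for v,u in np.argwhere(m):print(u,v,L[v,u].round(0),z[v,u].round(0),end="; ")
for o in [get_obs()]:print(R.from_quat(o["tool_rot"]).as_matrix().round(3))
print(im["image"].shape, np.array(get_image("wrist")["hand_eye"]).round(2),get_image("wrist")["K"])
E
```

```text
axis [542.15881392 118.15337305]
peg [491.07518058 130.02401631  58.        ] spindle [540.88339886 115.4221525   34.        ]
-48.84164297644841 19.103499098639425 52.444730588025436 theta 1.1979586159003683
108
377 210 [  22. -138.] 84.0; 378 210 [  21. -140.] 88.0; 379 210 [  21. -143.] 82.0; 380 210 [  21. -146.] 82.0; 381 210 [  20. -148.] 85.0; 382 210 [  20. -151.] 84.0; 383 210 [  19. -154.] 85.0; 372 211 [  22. -125.] 80.0; 373 211 [  21. -126.] 88.0; 374 211 [  21. -130.] 80.0; 375 211 [  20. -131.] 89.0; 376 211 [  20. -134.] 86.0; 377 211 [  19. -137.] 88.0; 378 211 [  19. -140.] 84.0; 379 211 [  19. -143.] 83.0; 380 211 [  18. -145.] 83.0; 381 211 [  17. -148.] 85.0; 382 211 [  17. -150.] 86.0; 383 211 [  17. -153.] 86.0; 371 212 [  20. -122.] 76.0; 372 212 [  19. -124.] 77.0; 373 212 [  18. -126.] 84.0; 374 212 [  18. -129.] 82.0; 375 212 [  17. -131.] 87.0; 377 212 [  17. -137.] 85.0; 378 212 [  16. -139.] 86.0; 379 212 [  16. -143.] 78.0; 380 212 [  16. -145.] 82.0; 381 212 [  15. -148.] 79.0; 382 212 [  14. -150.] 87.0; 383 212 [  14. -152.] 87.0; 384 212 [  14. -155
[... 1791 characters left out ...]
6.] 84.0; 384 227 [ -26. -149.] 84.0; 385 227 [ -27. -152.] 83.0; 375 228 [ -25. -125.] 76.0; 376 228 [ -25. -127.] 83.0; 377 228 [ -26. -130.] 85.0; 378 228 [ -26. -133.] 77.0; 379 228 [ -26. -136.] 80.0; 380 228 [ -26. -140.] 69.0; 381 228 [ -26. -143.] 62.0; 382 228 [ -27. -146.] 57.0; 375 229 [ -27. -126.] 65.0; 376 229 [ -27. -130.] 55.0; [[-0.93   0.368  0.   ]
 [ 0.368  0.93   0.   ]
 [-0.     0.    -1.   ]]
(480, 640, 3) [[   0.     -0.96   -0.26   65.7 ]
 [   1.      0.     -0.      0.19]
 [   0.     -0.26    0.96 -117.33]
 [   0.      0.      0.      1.  ]] [[420.06965464   0.         317.13623391]
 [  0.         420.06965464 242.84366438]
 [  0.           0.           1.        ]]
```

```bash
python3 -m creep '{"hand":[0,0,0,0,0],"xyz":[[-0.051,-0.034,0],[-0.051,-0.034,0],[-0.051,-0.034,0],[-0.051,-0.034,0],[-0.051,-0.034,0]],"dr":[[0,0,0],[0,0,0],[0,0,0],[0,0,0],[0,0,0]]}' 40
```

```text
time: 2.02
ee_pos: [387.0, 281.1, 256.6]
tool_rot: [0.187, 0.982, 0.0, 0.0]
force: [0.9, 0.3, -0.5]
finger_gap: 85.1
```

```bash
python3 -m creep '{"hand":[90,90,90,90],"xyz":[[-0.045,-0.03,0],[-0.04,-0.03,0],[0,0,0],[0,0,0]],"dr":[[0,0,0],[0,0,0],[0,0,0.148],[0,0,0]]}' 40
```

```text
time: 2.52
ee_pos: [443.3, 195.2, 256.3]
tool_rot: [0.259, 0.966, 0.0, -0.0]
force: [0.2, 0.6, -0.1]
finger_gap: 55.0
```

```bash
python3 - <<'E'
from h import *
o=get_obs();print(o["ee_pos"],o["finger_gap"],R.from_quat(o["tool_rot"]).as_matrix().round(3))
im=snap("wrist","w1.png");W=pts(im)
for t in ["disc_peg","disc_flat","disc"]:
    for r in recognise("wrist",t)[:2]:
        u,v=map(int,r["at"]);print(t,round(r["conf"],2),u,v,W[v,u].round(0))
E
```

```text
[443.29761836 195.23167885 256.32051461] 54.970206310005565 [[-0.866  0.501 -0.   ]
 [ 0.501  0.866  0.   ]
 [ 0.     0.    -1.   ]]
disc_peg 0.93 304 344 [543. 124.  32.]
disc_flat 0.87 306 342 [543. 127.  32.]
disc 0.73 301 341 [539. 123.  32.]
```

View pics/w1.png

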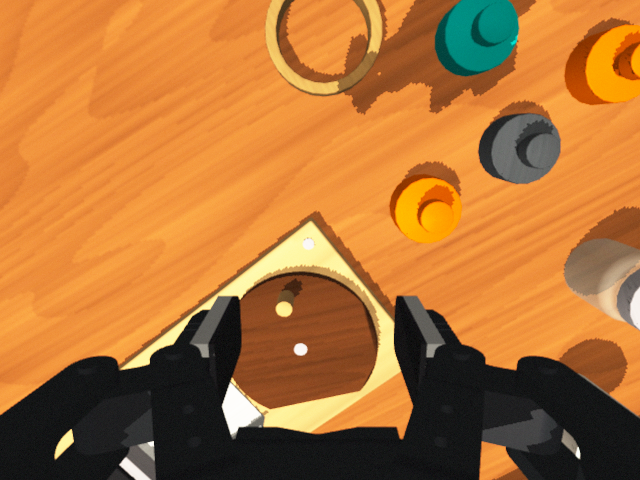

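The peg top shows at (284,309), the spindle at (301,349), and the flat's edge at the lower right of the disc. I'll work out the peg and weight positions from this view.

```bash
cat > m.py <<'E'
from h import *
c=np.array([558.,9.3]);a=np.radians(8.28);ex=np.array([np.cos(a),np.sin(a)]);ey=np.array([-ex[1],ex[0]]);ax=c+110*ey
def totool(p,o=None):
    o=o or get_obs();return R.from_quat(o["tool_rot"]).as_matrix().T@(np.array(p)-o["ee_pos"])
E
python3 - <<'E'
from m import *
im=snap("wrist")
p=ray(im,284.5,309,58);s=ray(im,301,349.5,33);print("peg",p,"spin",s)
q=p[:2]-s[:2];print(np.hypot(*q),"th vs spin",np.arctan2(q@ey,q@ex)-np.pi/2)
q=p[:2]-ax;print(np.hypot(*q),"th vs ax",np.arctan2(q@ey,q@ex)+2*np.pi-np.pi/2 if q@ey<0 else np.arctan2(q@ey,q@ex)-np.pi/2)
print("corner near",ray(im,316,222,18), c-85*ex+190*ey)
print("weight knob",ray(im,543,150,59))
print("totool",totool([p[0],p[1],62]))
E
```

```text
peg [495.91602348 135.39439215  58.        ] spin [546.00989483 120.44375241  33.        ]
52.277314162245105 th vs spin 1.136246624635422
49.35228877617364 th vs ax 1.0694101492880996
corner near [453.50277416 189.25886969  18.        ] [446.52398123 185.07854602]
weight knob [481.77295395 364.89425469  59.        ]
totool [-76.36150802 -26.21656081 194.30994877]
```

```bash
python3 -m creep '{"hand":[90,90,90,90,90],"xyz":[[-0.0375,-0.015,0.03],[-0.037,-0.015,0.03],[0,0,0.035],[0,0,0.035],[0,0,0]],"dr":[[0,0,0],[0,0,0],[0,0,-0.128],[0,0,-0.128],[0,0,0]]}' 30
python3 - <<'E'
from h import *
o=get_obs();print(o["ee_pos"],o["finger_gap"],R.from_quat(o["tool_rot"]).as_matrix().round(3))
im=snap("wrist","w2.png")
E
```

```text
time: 3.4
ee_pos: [490.0, 132.7, 123.6]
tool_rot: [0.134, 0.991, -0.001, -0.003]
force: [0.2, 0.4, 0.1]
finger_gap: 55.5
[489.98119371 132.66769541 123.59090649] 55.5371473192219 [[-0.964  0.266 -0.007]
 [ 0.266  0.964 -0.   ]
 [ 0.006 -0.002 -1.   ]]
```

View pics/w2.png

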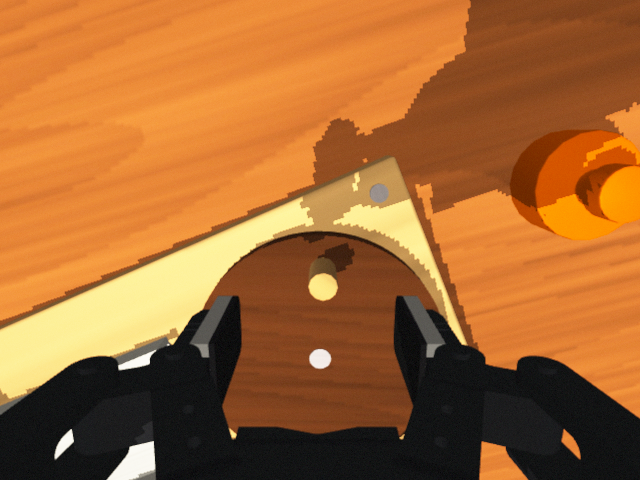

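```bash
python3 - <<'E'
from m import *
im=snap("wrist")
p=ray(im,323,287,58);s=ray(im,319.5,358.5,33);print("peg",p,"spin",s,"corner",ray(im,393,157,18))
q=p[:2]-s[:2];print(np.hypot(*q),"th",np.arctan2(q@ey,q@ex)-np.pi/2)
print("totool",totool([p[0],p[1],62]))
# fingertip in image, mid
he=im["hand_eye"];K=im["K"]
for z in (0,6,25):
    cc=np.linalg.inv(he)@[0,0,z,1];w=K@cc[:3];print(z,w[:2]/w[2])
E
```

```text
peg [498.50148749 133.75775688  58.        ] spin [548.61945933 118.40624399  33.        ] corner [452.94075416 184.85503473  18.        ]
52.416410121245875 th 1.1290496249150777
totool [-5.03787907  2.40896465 65.27105907]
0 [316.75971787 347.30857063]
6 [316.78350369 337.99932934]
25 [316.84707586 313.11859107]
```

```bash
python3 -m creep '{"hand":[110,130,150,150,150],"xyz":[[-0.003,0.002,0.02],[0,0,0.022],[0,0,0.02],[0,0,0],[0,0,0]],"dr":[[0,0,0],[0,0,0],[0,0,0],[0,0,0],[0,0,0]]}' 20
python3 - <<'E'
from h import *
o=get_obs();print(o["ee_pos"],o["finger_gap"],o["force"])
im=snap("wrist","w3.png")
E
```

```text
time: 4.12
ee_pos: [497.5, 133.7, 66.3]
tool_rot: [0.134, 0.991, 0.0, 0.002]
force: [0.1, -0.4, -0.5]
finger_gap: 35.3
[497.45146499 133.71215848  66.28548947] 35.33602449854485 [ 0.13453697 -0.35881275 -0.45397565]
```

View pics/w3.png

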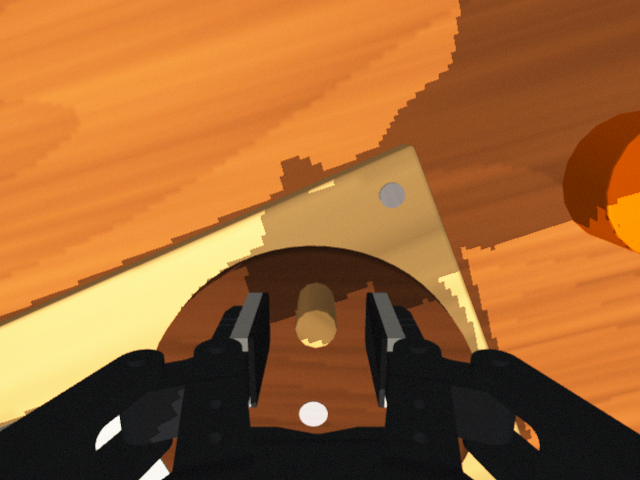

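```bash
python3 -m creep '{"hand":[190,225,235,235],"xyz":[[0,0,0.004],[0,0,0],[0,0,0],[0,0,0]],"dr":[[0,0,0],[0,0,0],[0,0,0],[0,0,0]]}' 20
python3 - <<'E'
from h import *
o=get_obs();print(o["ee_pos"],o["finger_gap"],o["force"])
im=snap("wrist","w4.png")
E
```

```text
time: 4.68
ee_pos: [496.2, 133.5, 60.6]
tool_rot: [0.134, 0.991, 0.0, 0.0]
force: [1.3, 0.0, 2.4]
finger_gap: 13.3
[496.24085142 133.53010341  60.59776588] 13.322555025098303 [1.29002477 0.01686594 2.41839032]
```

View pics/w4.png

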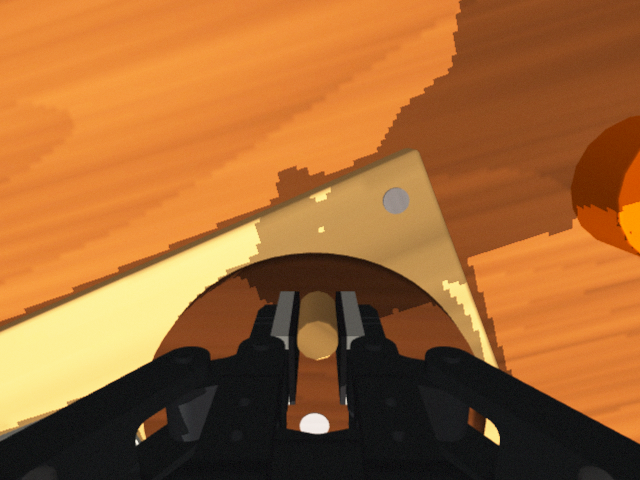

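```bash
python3 - <<'E'
from m import *
im=snap("wrist")
p=ray(im,318,340,58);s=ray(im,314.5,425,33);
print("peg tool",totool(p),"spin tool",totool(s))
q=p[:2]-s[:2];print(p,s,np.hypot(*q),"th",np.arctan2(q@ey,q@ex)-np.pi/2)
g=get_obs();ty=R.from_quat(g["tool_rot"]).as_matrix()[:,1];print("tool y ang",np.degrees(np.arctan2(ty[1],ty[0])))
# board edge yaw from wrist: far edge pts
e1=ray(im,416,151,18);e2=ray(im,0,324,18);d=e1-e2;print("edge yaw",np.degrees(np.arctan2(d[1],d[0]))-90)
e3=ray(im,510,395,18);d=e3-e1;print("edge2 yaw",np.degrees(np.arctan2(d[1],d[0])))
E
```

```text
peg tool [1.10159536 0.38546851 2.59454149] spin tool [-50.53496804  -0.9404507   27.62041626]
[495.27807024 134.22038276  58.        ] [544.72182471 119.23030959  33.        ] 51.66611219745971 th 1.1319166645747432
tool y ang 74.59944292314643
edge yaw 7.28382070167703
edge2 yaw 9.13765751417342
```

```bash
python3 -m creep '{"hand":[235,235,235,235,235],"xyz":[[-0.0003,0.0058,-0.0015],[-0.0003,0.0058,0],[-0.0003,0.0058,0],[-0.0003,0.0058,0],[-0.0003,0.0058,0]],"dr":[[0,0,0.114],[0,0,0.114],[0,0,0.114],[0,0,0.114],[0,0,0.114]]}' 20
python3 -c "
from h import *
o=get_obs();print(o['ee_pos'],o['finger_gap'],o['force'],o['joint_positions'])"
```

```text
time: 5.4
ee_pos: [511.3, 157.1, 60.8]
tool_rot: [0.409, 0.913, -0.001, 0.001]
force: [5.4, -4.9, -6.0]
finger_gap: 13.2
[511.33483673 157.07424622  60.81050125] 13.246770270120122 [ 5.35997079 -4.922098   -6.03507734] [ 0.07301847  0.29981669  1.85324182 -0.00234134  0.98768072 -0.65441299]
```

```bash
python3 -m creep '{"hand":[235,235,235,235,235],"xyz":[[-0.0003,0.0058,0],[-0.0003,0.0058,0],[-0.0003,0.0058,0],[-0.0003,0.0058,0],[-0.0003,0.0058,0]],"dr":[[0,0,0.114],[0,0,0.114],[0,0,0.114],[0,0,0.114],[0,0,0.114]]}' 20
python3 -m creep '{"hand":[235],"xyz":[[0,0,0]],"dr":[[0,0,0]]}'
python3 - <<'E'
from m import *
o=get_obs();print(o['ee_pos'],o['finger_gap'],o['force'],o['joint_positions'])
ty=R.from_quat(o["tool_rot"]).as_matrix()[:,1];print("tool y ang",np.degrees(np.arctan2(ty[1],ty[0])))
snap("wrist","w5.png");im=snap("top")
cv2.imwrite("pics/t5.png",cv2.resize(im["image"][180:290,230:410,::-1],None,fx=4,fy=4,interpolation=2))
E
```

```text
time: 6.02
ee_pos: [536.7, 169.0, 60.8]
tool_rot: [0.649, 0.761, -0.001, 0.001]
force: [4.2, -7.5, -4.1]
finger_gap: 13.1
time: 6.15
ee_pos: [536.9, 169.0, 60.8]
tool_rot: [0.648, 0.762, -0.001, 0.001]
force: [3.2, -5.0, -4.9]
finger_gap: 13.6
[536.93476916 169.00631624  60.76487806] 13.559052133925732 [ 3.23683529 -4.96264895 -4.93932739] [ 0.09167224  0.36263525  1.77133732 -0.00318981  1.0079225  -0.06817109]
tool y ang 9.255859557624465
```

View pics/w5.png

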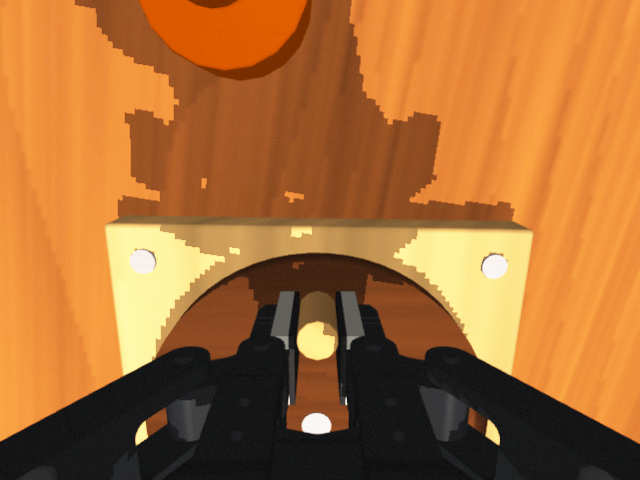

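View pics/t5.png

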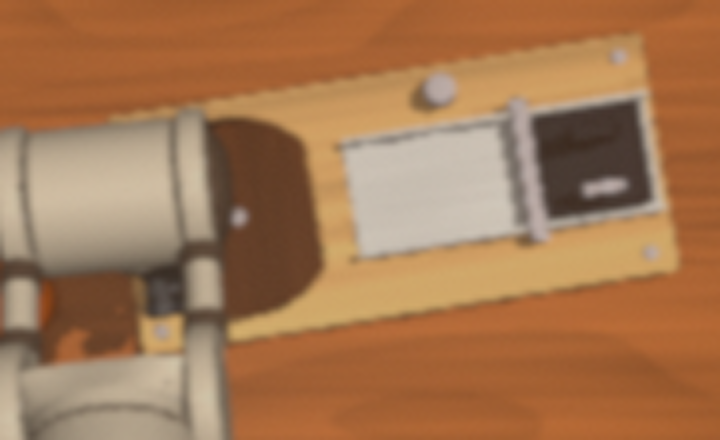

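```bash
python3 - <<'E'
from m import *
im=snap("wrist")
p=ray(im,318,341,58);s=ray(im,316,425,33);q=p[:2]-s[:2];print(p,s,np.hypot(*q),"ang",np.degrees(np.arctan2(q[1],q[0]))-90)
L=ray(im,107,225,18);Rr=ray(im,531,230,18);d=Rr-L;print(np.hypot(*d[:2]),"yaw",np.degrees(np.arctan2(d[1],d[0])),"mid",(L+Rr)/2, c+190*ey)
d=ray(im,494,266,18)-ray(im,143,261.5,18);print("screws yaw",np.degrees(np.arctan2(d[1],d[0])))
print((ray(im,494,266,18)+ray(im,143,261.5,18))/2)
im=snap("top")
# flat edge: crop coords -> px
f=lambda x,y:(230+x/4,180+y/4)
a1=ray(im,*f(305,150),32);a2=ray(im,*f(322,262),32);d=a1-a2;print("flat yaw",np.degrees(np.arctan2(d[1],d[0])),np.hypot(*d[:2]))
b1=ray(im,*f(515,105),41);b2=ray(im,*f(540,240),41);d=b1-b2;print("bar yaw",np.degrees(np.arctan2(d[1],d[0])))
E
```

```text
[537.66830935 170.32063859  58.        ] [545.30613253 119.43664979  33.        ] 51.454024709976316 ang 8.536519294979385
165.76385980643232 yaw 8.634426007520597 mid [533.85511851 197.4790328   18.        ] [530.63795132 197.31946253]
screws yaw 8.5523017155404
[536.05603778 182.73799354  18.        ]
flat yaw 7.819015481724643 78.80207776749606
bar yaw 9.380090772178182
```

Peg and spindle line up with the board axis, and the flat is parallel to the bar within about 1°. Now release the peg and go up.

```bash
python3 -m creep '{"hand":[190,150,120,60,0],"xyz":[[0,0,0],[0,0,0],[0,0,-0.03],[0,0,-0.05],[-0.05,0,-0.03]],"dr":[[0,0,0],[0,0,0],[0,0,0],[0,0,0.015],[0,0,0]]}' 20
python3 -m creep '{"hand":[0,0,0,0,0],"xyz":[[-0.06,0,0],[-0.06,0,0],[-0.06,0,0],[-0.06,-0.003,0],[0,0,0]],"dr":[[0,0,0],[0,0,0],[0,0,0],[0,0,0],[0,0,0]]}' 50
python3 - <<'E'
from m import *
o=get_obs();print(o['ee_pos'],o['finger_gap'],o['force'])
im=snap("wrist","w6.png")
E
```

```text
time: 6.98
ee_pos: [544.6, 122.9, 174.6]
tool_rot: [0.651, 0.759, 0.001, 0.001]
force: [1.1, 0.3, -0.4]
finger_gap: 79.4
time: 7.6
ee_pos: [576.4, -120.6, 172.1]
tool_rot: [0.655, 0.755, -0.0, 0.001]
force: [-0.3, 0.1, 0.6]
finger_gap: 85.3
[ 576.44280895 -120.64138229  172.14607453] 85.27245976411139 [-0.29829609  0.1041278   0.61042491]
```

View pics/w6.png

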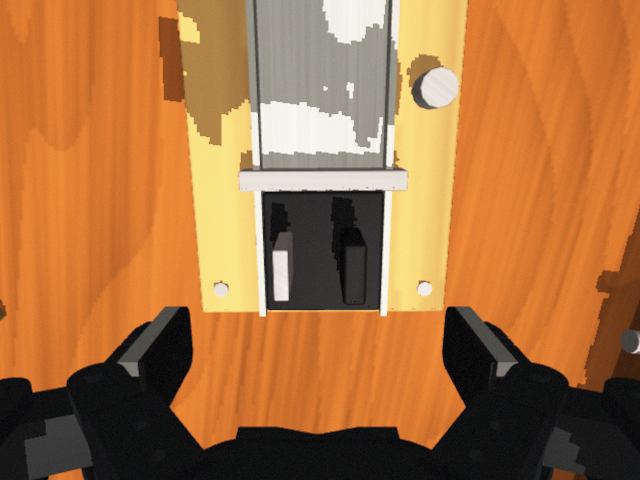

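```bash
python3 - <<'E'
from m import *
im=snap("wrist")
for n,u,v,z in [("tab TL",273,250,84),("tab BL",273.5,300,84),("tab BR",288,300,84),("post BR",364.5,303,84),("post BL",345,303,84),("post TR",366,246,84),("screwL",221,289.5,18),("screwR",424.5,288.5,18),("bar L",241,171,41),("bar R",407,171,41)]:
    p=ray(im,u,v,z);print(n,p.round(1),totool(p).round(1), ((p[:2]-c)@ex).round(1),((p[:2]-c)@ey).round(1))
E
```

```text
tab TL [ 553.8 -115.    84. ] [  5.  -21.7  87.7] -22.0 -122.4
tab BL [ 557.3 -142.1   84. ] [-22.4 -22.2  87.7] -22.5 -149.8
tab BR [ 564.8 -141.    84. ] [-22.4 -14.6  87.7] -14.9 -149.8
post BR [ 604.9 -136.9   84. ] [-24.2  25.7  87.6] 25.4 -151.5
post BL [ 594.8 -138.4   84. ] [-24.2  15.4  87.6] 15.1 -151.5
post TR [ 600.3 -106.1   84. ] [ 7.  25.6 87.7] 25.2 -120.3
screwL [ 517.3 -168.3   18. ] [-42.6 -65.5 153.7] -65.8 -169.9
screwR [ 656.1 -147.5   18. ] [-42.1  74.8 153.6] 74.5 -169.3
bar L [526.9 -82.9  41. ] [ 40.6 -43.6 130.7] -44.1 -86.8
bar R [623.  -68.9  41. ] [ 40.4  53.5 130.7] 53.1 -86.8
```

```bash
python3 -m creep '{"hand":[0,0,0],"xyz":[[-0.0095,0.006,0.03],[0,0,0.03],[0,0,0]],"dr":[[0,0,0],[0,0,0],[0,0,0]]}' 50
python3 - <<'E'
from m import *
o=get_obs();print(o['ee_pos'],o['finger_gap'],o['force'])
im=snap("wrist","w7.png")
E
```

```text
time: 8.07
ee_pos: [581.4, -122.7, 109.0]
tool_rot: [0.653, 0.758, -0.001, -0.003]
force: [-1.0, 0.7, -0.5]
finger_gap: 85.2
[ 581.44041132 -122.67172651  109.04557777] 85.2000174471134 [-0.96945838  0.73380457 -0.47440812]
```

View pics/w7.png

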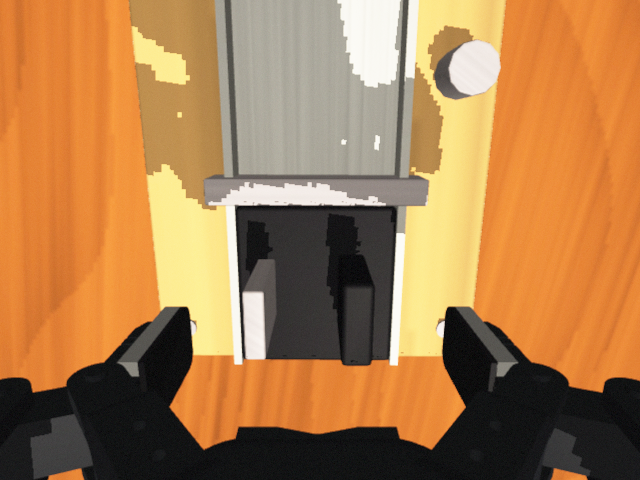

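```bash
python3 - <<'E'
from m import *
im=snap("wrist");o=get_obs();print(o["ee_pos"],(o["ee_pos"][:2]-c)@ex,(o["ee_pos"][:2]-c)@ey)
for n,u,v,z in [("tab TL",244,291,84),("tab BL",245,358,84),("post BR",371,363,84),("post TR",373,285,84),("bar L",207,204.5,41),("bar R",428,204.5,41)]:
    p=ray(im,u,v,z);print(n,p.round(1),totool(p).round(1), ((p[:2]-c)@ex).round(1),((p[:2]-c)@ey).round(1))
E
```

```text
[ 583.82428364 -124.16865122  112.55185765] 6.334169459743603 -135.79636512709746
tab TL [ 555.6 -119.    84. ] [  9.3 -27.2  28.5] -20.8 -126.6
tab BL [ 558.9 -146.4   84. ] [-18.3 -28.   28.5] -21.6 -154.2
post BR [ 607.2 -141.3   84. ] [-20.4  20.6  28.6] 27.0 -156.1
post TR [ 602.1 -109.6   84. ] [11.7 20.2 28.6] 26.5 -124.0
bar L [529.3 -98.1  41. ] [ 33.9 -50.1  71.5] -43.8 -102.1
bar R [628.  -83.2  41. ] [34.  49.7 71.6] 55.9 -101.6
```

```bash
python3 -m creep '{"hand":[0],"xyz":[[0,0,0]],"dr":[[0,0,0]]}' 50
python3 - <<'E'
from m import *
o=get_obs();print(o['ee_pos'],o['tool_rot'],o['finger_gap'],o['force'])
im=snap("wrist","w8.png")
E
```

```text
time: 8.3
ee_pos: [584.6, -125.1, 113.7]
tool_rot: [0.653, 0.757, 0.0, 0.001]
force: [-0.1, -0.1, 0.3]
finger_gap: 85.4
[ 584.59379376 -125.128544    113.6709116 ] [6.52941231e-01 7.57407132e-01 4.67959602e-04 1.40195549e-03] 85.42923775317892 [-0.11786135 -0.08004494  0.33043484]
```

View pics/w8.png

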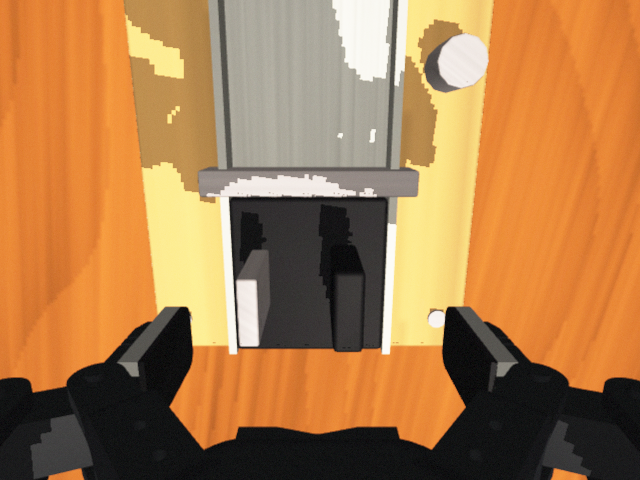

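```bash
python3 - <<'E'
from m import *
im=snap("wrist");o=get_obs();print(o["ee_pos"],(o["ee_pos"][:2]-c)@ex,(o["ee_pos"][:2]-c)@ey)
for n,u,v,z in [("tab TL",237,282,84),("tab BL",238,345,84),("post BR",362,350,84),("post TR",364,275,84),("bar L",200,195,41),("bar R",418,196,41)]:
    p=ray(im,u,v,z);print(n,p.round(1),totool(p).round(1), ((p[:2]-c)@ex).round(1),((p[:2]-c)@ey).round(1))
E
```

```text
[ 584.38710958 -125.39093616  113.34043725] 6.715106360835933 -137.08696211425755
tab TL [ 554.3 -118.7   84. ] [ 11.1 -28.8  29.3] -22.1 -126.1
tab BL [ 557.2 -144.6   84. ] [-14.9 -29.7  29.3] -22.9 -152.1
post BR [ 605.2 -139.7   84. ] [-17.2  18.5  29.4] 25.3 -154.2
post TR [ 600.5 -109.1   84. ] [13.8 18.3 29.4] 25.0 -123.3
bar L [527.5 -96.6  41. ] [ 37.  -52.2  72.2] -45.4 -100.4
bar R [625.6 -82.4  41. ] [36.5 46.9 72.4] 53.6 -100.5
```

```bash
python3 -m creep '{"hand":[0,0,40,60,60],"xyz":[[-0.002,0,0.02],[0,0,0.02],[0,0,0],[0,0,0],[0,0,0]],"dr":[[0,0,0],[0,0,0],[0,0,0],[0,0,0],[0,0,0]]}' 40
python3 - <<'E'
from m import *
o=get_obs();print(o['ee_pos'],o['finger_gap'],o['force'])
im=snap("wrist","w9.png")
E
```

```text
time: 9.02
ee_pos: [584.4, -127.6, 72.5]
tool_rot: [0.653, 0.757, 0.0, 0.001]
force: [-0.6, 0.2, 0.3]
finger_gap: 65.5
[ 584.36838291 -127.5568346    72.47321108] 65.49411158108832 [-0.61830041  0.16895759  0.28132153]
```

View pics/w9.png

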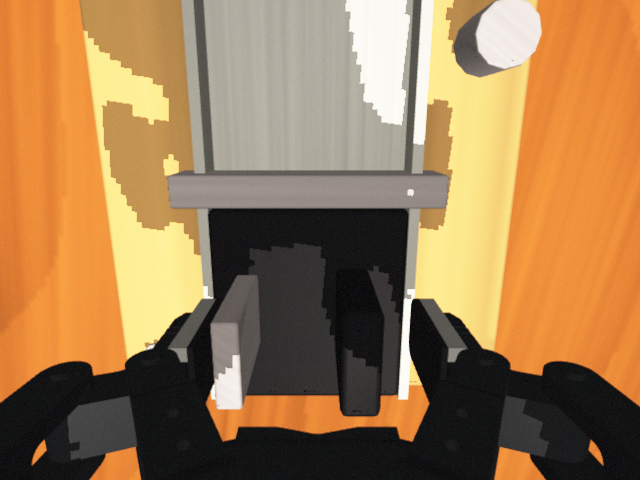

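```bash
python3 -m creep '{"hand":[100,130,150,170,170],"xyz":[[0,0,0],[0,0,0],[0,0,0],[0,0,0],[0,0,0]],"dr":[[0,0,0],[0,0,0],[0,0,0],[0,0,0],[0,0,0]]}' 35
python3 - <<'E'
from m import *
o=get_obs();print(o['ee_pos'],o['finger_gap'],o['force'])
im=snap("wrist","w10.png")
E
```

```text
time: 9.7
ee_pos: [585.1, -127.5, 73.1]
tool_rot: [0.653, 0.757, 0.001, 0.001]
force: [5.1, 0.4, 4.6]
finger_gap: 35.1
[ 585.12113276 -127.47714134   73.05242455] 35.10913207937554 [5.05637424 0.40759141 4.57032805]
```

View pics/w10.png

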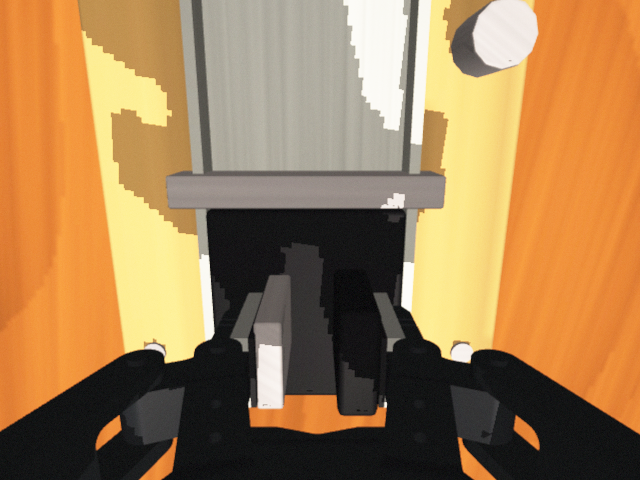

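Tab is fully in (gap 35). Now slide.

```bash
python3 -m creep '{"hand":[170,170,170,170,170],"xyz":[[0.004,0,0],[0.008,0,0],[0.009,0,0],[0.009,0,0],[0.009,0,0]],"dr":[[0,0,0],[0,0,0],[0,0,0],[0,0,0],[0,0,0]]}' 35
python3 - <<'E'
from m import *
o=get_obs();print(o['ee_pos'],o['finger_gap'],o['force'],(o["ee_pos"][:2]-c)@ex,(o["ee_pos"][:2]-c)@ey)
im=snap("wrist","w11.png")
E
```

```text
time: 10.38
ee_pos: [579.5, -89.3, 73.0]
tool_rot: [0.653, 0.757, 0.0, 0.002]
force: [5.2, -1.1, 4.0]
finger_gap: 35.5
[579.48833216 -89.31072419  73.04885057] 35.53814448457375 [ 5.24106418 -1.1269662   4.00326552] 7.063332776207216 -100.67736923024484
```

View pics/w11.png

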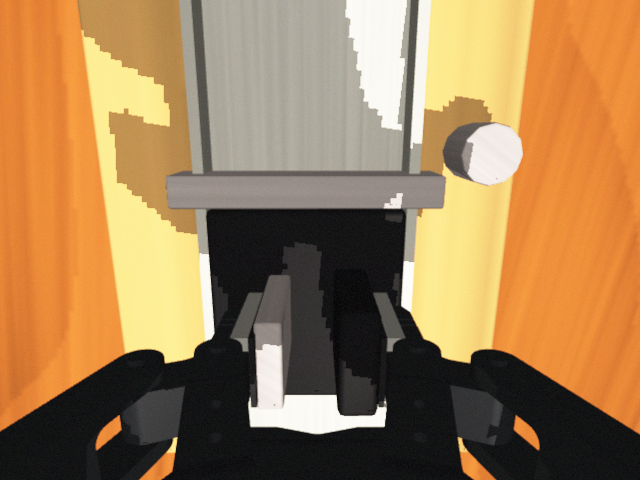

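```bash
python3 -m creep '{"hand":[170,170,170,170,170],"xyz":[[0.01,0,0],[0.01,0,0],[0.01,0,0],[0.01,0,0],[0.01,0,0]],"dr":[[0,0,0],[0,0,0],[0,0,0],[0,0,0],[0,0,0]]}' 35
python3 -m creep '{"hand":[170,170,170,170,170],"xyz":[[0.01,0,0],[0.01,0,0],[0.01,0,0],[0.005,0,0],[0,0,0]],"dr":[[0,0,0],[0,0,0],[0,0,0],[0,0,0],[0,0,0]]}' 35
python3 - <<'E'
from m import *
o=get_obs();print(o['ee_pos'],o['finger_gap'],o['force'],(o["ee_pos"][:2]-c)@ex,(o["ee_pos"][:2]-c)@ey)
im=snap("wrist","w12.png")
E
```

```text
time: 11.05
ee_pos: [572.2, -39.8, 73.0]
tool_rot: [0.653, 0.757, 0.0, 0.002]
force: [5.1, -0.4, 4.7]
finger_gap: 35.1
time: 11.68
ee_pos: [567.0, -4.3, 73.0]
tool_rot: [0.653, 0.757, 0.001, 0.001]
force: [5.1, 1.7, 4.9]
finger_gap: 34.7
[566.98194646  -4.33474508  73.04807639] 34.71070752740826 [5.14323281 1.67286768 4.92696921] 6.924769408522142 -14.78611524937004
```

View pics/w12.png

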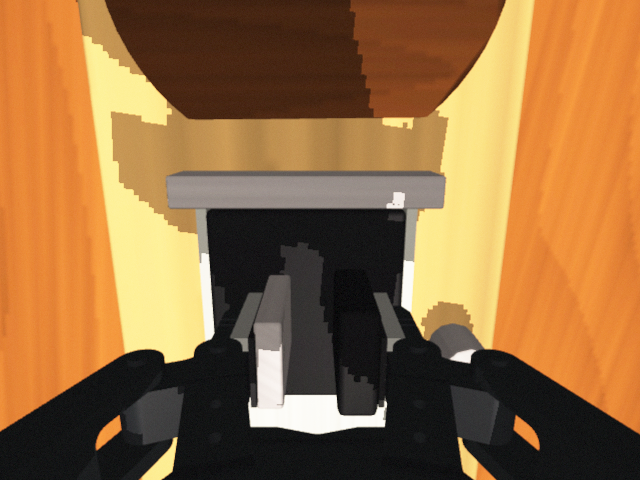

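```bash
python3 - <<'E'
from m import *
im=snap("wrist")
for n,u,v,z in [("flat",310,118.5,32),("bar front",310,171.5,41)]:
    p=ray(im,u,v,z);print(n,p.round(1),totool(p).round(1))
E
```

```text
flat [555.   64.2  32. ] [69.6 -1.9 41. ]
bar front [557.7  46.3  41. ] [51.5 -1.8 32. ]
```

```bash
python3 -m creep '{"hand":[170,170,170,170],"xyz":[[0.006,0,0],[0.006,0,0],[0.003,0,0],[0,0,0]],"dr":[[0,0,0],[0,0,0],[0,0,0],[0,0,0]]}' 35
python3 -m creep '{"hand":[170,170],"xyz":[[0.0015,0,0],[0,0,0]],"dr":[[0,0,0],[0,0,0]]}' 35
python3 - <<'E'
from m import *
o=get_obs();print(o['ee_pos'],o['finger_gap'],o['force'],(o["ee_pos"][:2]-c)@ex,(o["ee_pos"][:2]-c)@ey)
im=snap("wrist","w13.png")
E
```

```text
time: 12.28
ee_pos: [564.8, 10.2, 73.0]
tool_rot: [0.653, 0.757, 0.001, 0.001]
force: [4.0, 1.2, 5.6]
finger_gap: 34.9
time: 12.52
ee_pos: [564.6, 11.4, 73.0]
tool_rot: [0.653, 0.757, 0.001, 0.001]
force: [4.8, -0.3, 6.1]
finger_gap: 34.8
[564.63575318  11.37210063  73.03664964] 34.754488807714885 [ 4.83513664 -0.28877143  6.05887406] 6.86498770805177 1.0948812896077518
```

View pics/w13.png

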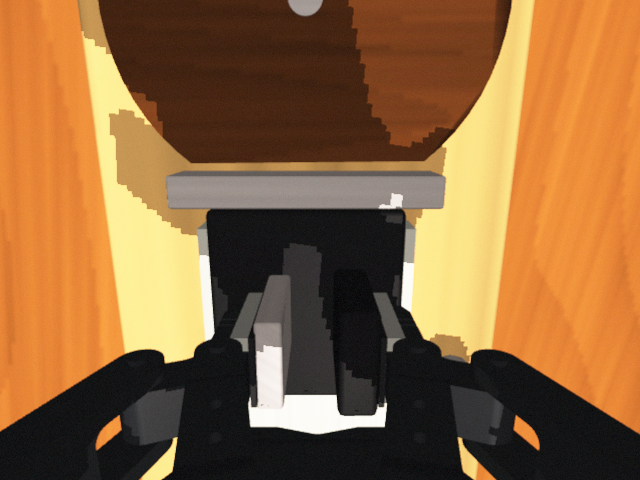

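```bash
for i in 1 2; do python3 -m creep '{"hand":[170,170],"xyz":[[0.001,0,0],[0,0,0]],"dr":[[0,0,0],[0,0,0]]}' 35; done
```

```text
time: 12.82
ee_pos: [564.5, 12.2, 73.0]
tool_rot: [0.653, 0.757, 0.001, 0.001]
force: [4.7, -0.2, 5.2]
finger_gap: 35.0
time: 13.08
ee_pos: [564.4, 13.3, 73.0]
tool_rot: [0.653, 0.757, 0.001, 0.001]
force: [4.9, -0.3, 6.6]
finger_gap: 35.2
```

```bash
for i in 1 2; do python3 -m creep '{"hand":[170,170],"xyz":[[0.001,0,0],[0,0,0]],"dr":[[0,0,0],[0,0,0]]}' 35; done
python3 - <<'E'
from m import *
im=snap("wrist","w14.png")
E
```

```text
time: 13.32
ee_pos: [564.2, 14.2, 73.0]
tool_rot: [0.653, 0.757, 0.001, 0.001]
force: [3.7, -0.3, 5.1]
finger_gap: 35.3
time: 13.58
ee_pos: [564.1, 15.1, 73.0]
tool_rot: [0.653, 0.757, 0.001, 0.002]
force: [4.5, -1.6, 4.3]
finger_gap: 35.3
```

View pics/w14.png

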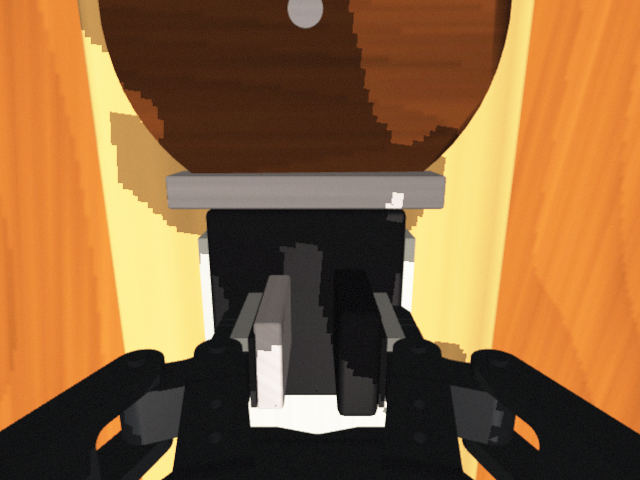

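```bash
for i in 1 2; do python3 -m creep '{"hand":[170,170],"xyz":[[0.001,0,0],[0,0,0]],"dr":[[0,0,0],[0,0,0]]}' 35; done
```

```text
time: 13.88
ee_pos: [564.0, 15.3, 73.1]
tool_rot: [0.653, 0.757, 0.0, 0.002]
force: [5.8, -4.3, 4.6]
finger_gap: 35.3
time: 14.12
ee_pos: [564.0, 15.4, 73.1]
tool_rot: [0.653, 0.757, -0.0, 0.003]
force: [6.1, -7.9, 4.5]
finger_gap: 35.1
```

Contact with the flat is clear: the advance stopped and the force rose. I'll relax the preload slightly, then let go.

```bash
python3 -m creep '{"hand":[170,130,80,30,0],"xyz":[[-0.001,0,0],[0,0,0],[0,0,0],[0,0,0],[0,0,0]],"dr":[[0,0,0],[0,0,0],[0,0,0],[0,0,0],[0,0,0]]}' 35
python3 - <<'E'
from m import *
o=get_obs();print(o['ee_pos'],o['finger_gap'],o['force'],(o["ee_pos"][:2]-c)@ex,(o["ee_pos"][:2]-c)@ey)
im=snap("wrist","w15.png")
E
```

```text
time: 14.75
ee_pos: [562.4, 16.8, 71.6]
tool_rot: [0.653, 0.757, -0.0, -0.0]
force: [-0.9, -0.1, 0.0]
finger_gap: 85.5
[562.40196     16.80722238  71.60640664] 85.45042653564269 [-0.88731148 -0.05755672  0.01802322] 5.437195458417675 6.795038281593493
```

View pics/w15.png

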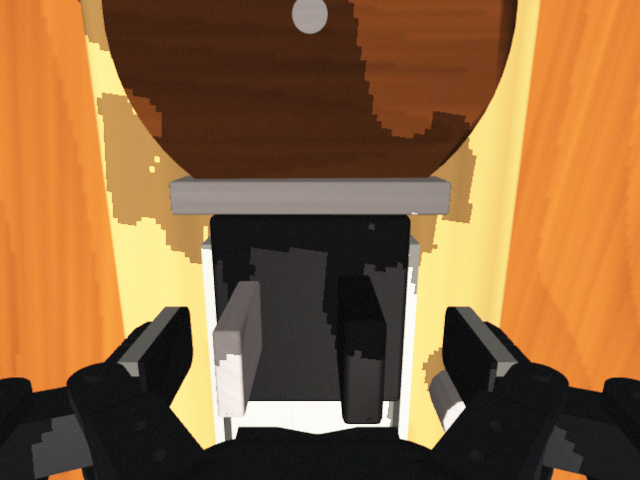

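Tab has sprung back and the bar lies on the flat with no visible gap. Now rise and go to the weight.

```bash
python3 -m creep '{"hand":[0,0,0,0,0],"xyz":[[0,0,-0.04],[0,0,-0.06],[0.055,-0.005,-0.02],[0.06,-0.006,0],[0.06,-0.006,0]],"dr":[[0,0,0],[0,0,0],[0,0,0],[0,0,0],[0,0,0]]}' 60
python3 -m creep '{"hand":[40,60,80,80,80],"xyz":[[0.06,-0.006,0],[0.06,-0.006,0],[0.04,-0.002,0],[0,0,0],[0,0,0]],"dr":[[0,0,0],[0,0,0],[0,0,0],[0,0,0],[0,0,0]]}' 60
python3 - <<'E'
from m import *
o=get_obs();print(o['ee_pos'],o['finger_gap'],o['force'])
im=snap("wrist","w16.png")
im=snap("top");cv2.imwrite("pics/t16.png",cv2.resize(im["image"][180:290,230:410,::-1],None,fx=4,fy=4,interpolation=2))
E
```

```text
time: 15.42
ee_pos: [519.8, 188.9, 192.5]
tool_rot: [0.654, 0.757, 0.001, 0.001]
force: [0.4, 0.7, 0.2]
finger_gap: 85.5
time: 16.05
ee_pos: [482.9, 343.0, 191.7]
tool_rot: [0.653, 0.757, -0.0, 0.0]
force: [0.5, -0.9, -0.3]
finger_gap: 58.8
[482.85060793 342.99291467 191.65411294] 58.778895691097446 [ 0.47489653 -0.92254123 -0.26117914]
```

View pics/w16.png

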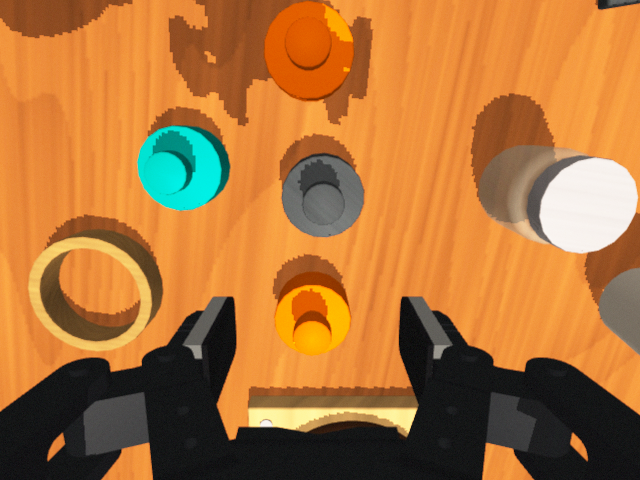

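View pics/t16.png

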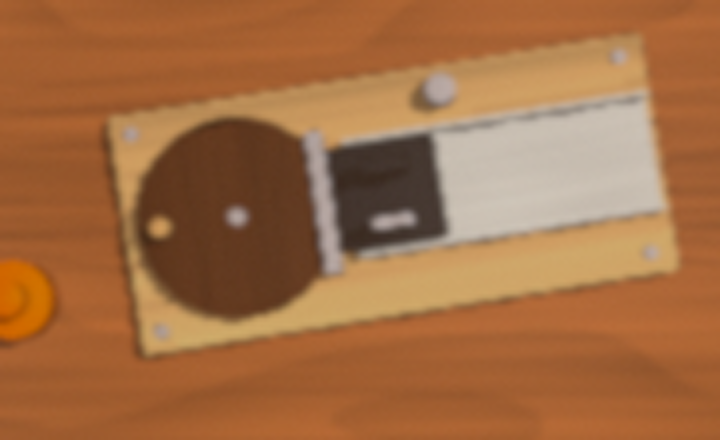

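The top view shows the fence bar against the disc's flat and the pot in place. In the wrist view, the dark weight's knob is at about (323,203).

```bash
python3 - <<'E'
from m import *
o=get_obs();print(o['time'],o['ee_pos'],o['finger_gap'])
im=snap("wrist")
p=ray(im,323,203,59);print("knob",p,totool(p))
p=ray(im,312,335,59);print("orange knob",p,totool(p))
E
```

```text
16.15 [483.19128823 342.36154279 191.72717341] 58.57059947620309
knob [484.21685944 365.51964745  59.        ] [ 22.86628046   4.3408504  132.77878574]
orange knob [490.13552663 277.9127918   59.        ] [-64.67461675  -2.48430354 132.79793523]
```

```bash
python3 -m creep '{"hand":[80,80,80,80],"xyz":[[0.022,0.0035,0.02],[0,0,0.04],[0,0,0.027],[0,0,0]],"dr":[[0,0,0],[0,0,0],[0,0,0],[0,0,0]]}' 60
python3 -m creep '{"hand":[80],"xyz":[[0,0,0]],"dr":[[0,0,0]]}'
python3 - <<'E'
from m import *
im=snap("wrist","w17.png")
E
```

```text
time: 16.7
ee_pos: [481.6, 364.0, 102.3]
tool_rot: [0.654, 0.757, -0.003, -0.001]
force: [0.8, 0.4, 0.0]
finger_gap: 59.0
time: 16.82
ee_pos: [484.2, 365.6, 106.3]
tool_rot: [0.654, 0.757, 0.001, 0.0]
force: [-0.0, 0.2, 0.7]
finger_gap: 58.7
```

View pics/w17.png

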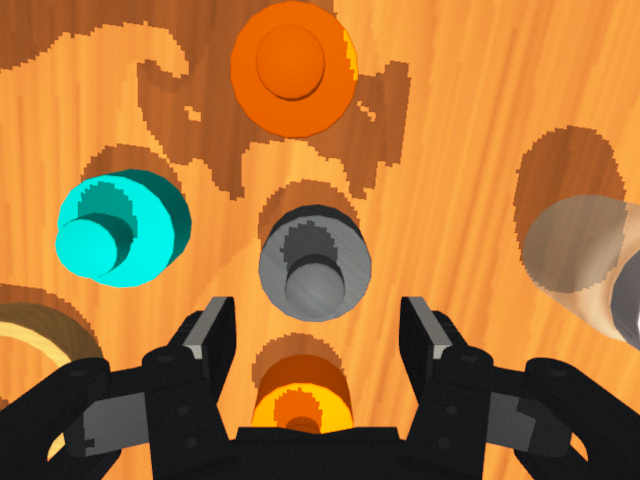

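```bash
python3 - <<'E'
from m import *
im=snap("wrist");o=get_obs()
print(o["ee_pos"],totool(ray(im,315,287,59)),totool(ray(im,315,262,30)))
E
```

```text
[484.40527824 366.0172488  106.86218781] [ 1.81423899 -0.20096699 47.86362511] [ 3.46621105 -0.3222166  76.86505088]
```

```bash
python3 -m creep '{"hand":[80,80,80,80,80],"xyz":[[0.0015,0,0.02],[0,0,0.02],[0,0,0.008],[0,0,0],[0,0,0]],"dr":[[0,0,0],[0,0,0],[0,0,0],[0,0,0],[0,0,0]]}' 50
python3 - <<'E'
from m import *
im=snap("wrist","w18.png")
E
```

```text
time: 17.55
ee_pos: [483.2, 367.4, 57.2]
tool_rot: [0.653, 0.757, 0.0, 0.0]
force: [0.4, -0.2, -0.4]
finger_gap: 58.7
```

View pics/w18.png

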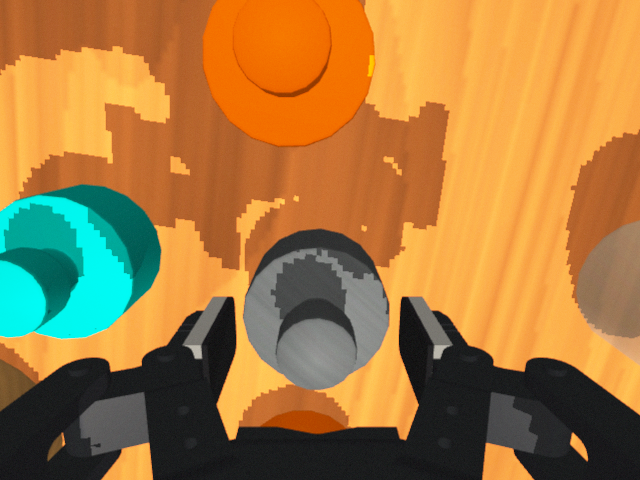

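```bash
python3 -m creep '{"hand":[120,160,190,210,210],"xyz":[[0,0,-0.001],[0,0,0],[0,0,0],[0,0,0],[0,0,0]],"dr":[[0,0,0],[0,0,0],[0,0,0],[0,0,0],[0,0,0]]}' 50
python3 - <<'E'
from m import *
im=snap("wrist","w19.png")
E
```

```text
time: 18.23
ee_pos: [482.8, 367.3, 58.4]
tool_rot: [0.653, 0.757, 0.0, -0.0]
force: [-2.8, -0.8, 5.4]
finger_gap: 23.9
```

View pics/w19.png

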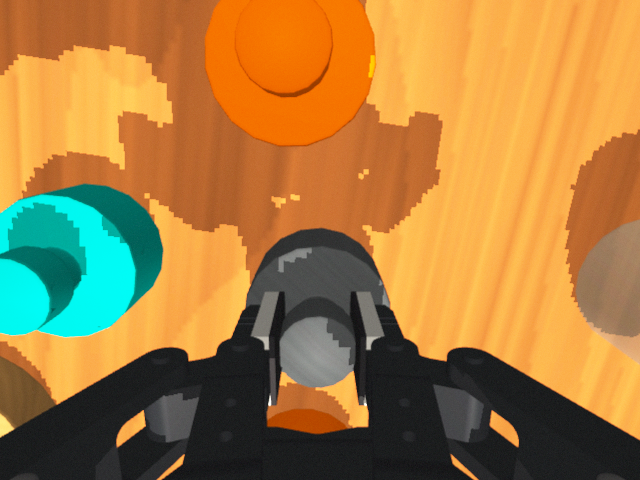

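```bash
python3 -m creep '{"hand":[210,210,210,210,210],"xyz":[[0,0,-0.01],[0,0,-0.02],[0,0,-0.03],[0,0,-0.025],[0,0,0]],"dr":[[0,0,0],[0,0,0],[0,0,0],[0,0,0],[0,0,0]]}' 60
python3 - <<'E'
from m import *
im=snap("wrist","w20.png");o=get_obs();print(o['ee_pos'],o['force'],o['finger_gap'])
E
```

```text
time: 18.9
ee_pos: [484.6, 368.1, 146.2]
tool_rot: [0.653, 0.757, 0.003, 0.001]
force: [0.8, -0.2, -4.9]
finger_gap: 23.3
[483.37267689 367.51980706 143.96493719] [ 0.02666711  0.62016324 -4.82424414] 23.488440201765755
```

View pics/w20.png

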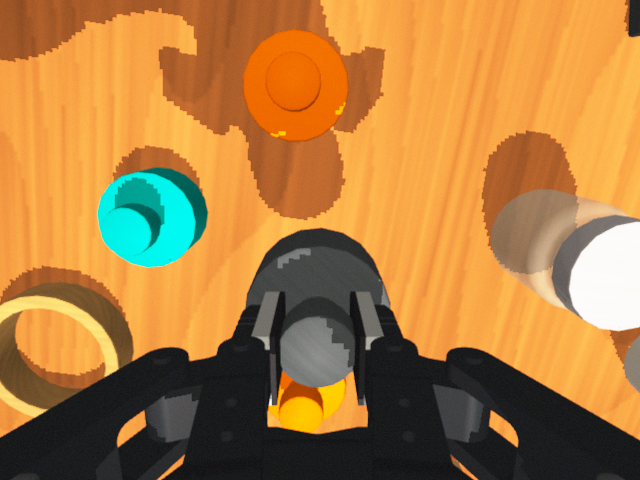

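Weight is held upright (about 5 N). Carry it over the disc.

```bash
python3 -m creep '{"hand":[210,210,210,210,210],"xyz":[[-0.03,0.003,0],[-0.045,0.005,0],[-0.055,0.006,0],[-0.055,0.005,0],[-0.045,0.004,0]],"dr":[[0,0,0],[0,0,0],[0,0,0],[0,0,0],[0,0,0]]}' 60
python3 -m creep '{"hand":[210,210,210,210],"xyz":[[-0.024,0.002,0],[0,0,0],[0,0,0],[0,0,0]],"dr":[[0,0,0],[0,0,0],[0,0,0],[0,0,0]]}' 60
python3 - <<'E'
from m import *
im=snap("wrist","w21.png");o=get_obs();print(o['ee_pos'],o['force'],o['finger_gap'])
im=snap("top");cv2.imwrite("pics/t21.png",cv2.resize(im["image"][180:290,230:410,::-1],None,fx=4,fy=4,interpolation=2))
E
```

```text
time: 19.58
ee_pos: [538.4, 141.0, 141.1]
tool_rot: [0.654, 0.757, -0.001, -0.001]
force: [0.6, -0.2, -5.6]
finger_gap: 23.3
time: 20.08
ee_pos: [544.1, 120.5, 142.2]
tool_rot: [0.653, 0.758, -0.0, -0.0]
force: [0.5, -0.2, -6.5]
finger_gap: 23.5
[544.23532767 120.48651114 142.38227847] [-0.30428972  0.4130733  -5.09088912] 23.34749000906091
```

View pics/w21.png

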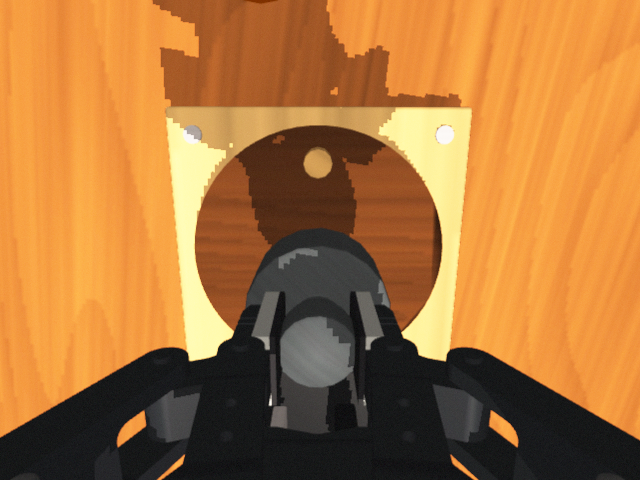

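View pics/t21.png

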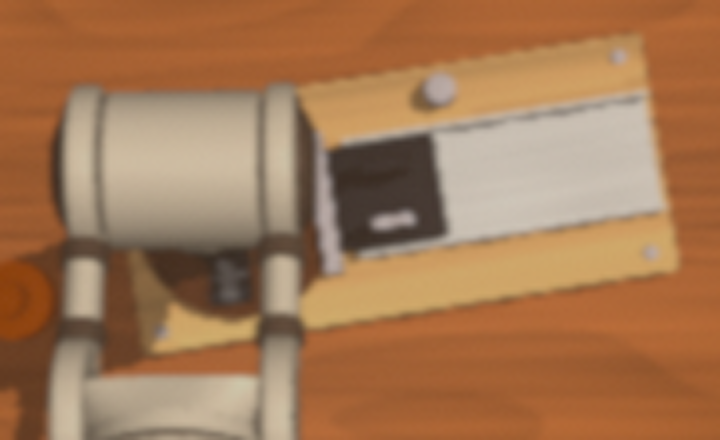

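```bash
python3 - <<'E'
from m import *
im=snap("wrist");o=get_obs();print(o["ee_pos"])
for n,u,v,z in [("L",195,240,32),("R",441.5,240,32),("top",318,125.5,32),("peg",318,163,58)]:
    print(n,totool(ray(im,u,v,z)).round(1))
zt=o["ee_pos"][2]
print("knob",totool(ray(im,316.5,351,zt+1.5)).round(1))
for u,v in [(247,300),(388,300),(317,230)]: print("base",totool(ray(im,u,v,zt-28 if v<290 else zt-28)).round(1))
E
```

```text
[544.50211786 120.30893036 142.67161627]
L [  5.7 -67.8 110.7]
R [  5.8  70.5 110.7]
top [ 67.7   1.1 110.7]
peg [50.4  1.1 84.7]
knob [ 0.3  0.4 -1.5]
base [  4.6 -25.4  28. ]
base [ 4.6 27.  28. ]
base [31.4  0.6 28. ]
```

```bash
python3 -m creep '{"hand":[210,210,210,210,210],"xyz":[[-0.0014,0.0007,0.015],[0,0,0.018],[0,0,0.01],[0,0,0.004],[0,0,0]],"dr":[[0,0,0],[0,0,0],[0,0,0],[0,0,0],[0,0,0]]}' 60
python3 -m creep '{"hand":[210,210],"xyz":[[0,0,0.001],[0,0,0]],"dr":[[0,0,0],[0,0,0]]}' 60
python3 - <<'E'
from m import *
im=snap("wrist","w22.png");o=get_obs();print(o['ee_pos'],o['force'],o['finger_gap'])
E
```

```text
time: 20.85
ee_pos: [545.6, 118.3, 95.5]
tool_rot: [0.653, 0.757, -0.0, -0.0]
force: [1.2, -0.6, -5.4]
finger_gap: 23.9
time: 21.1
ee_pos: [546.0, 118.3, 95.3]
tool_rot: [0.653, 0.757, 0.0, 0.0]
force: [-0.3, 0.3, -4.7]
finger_gap: 23.6
[545.89945773 118.35928442  95.20627952] [ 0.53617473 -0.18907641 -4.41788254] 23.323440304659307
```

View pics/w22.png

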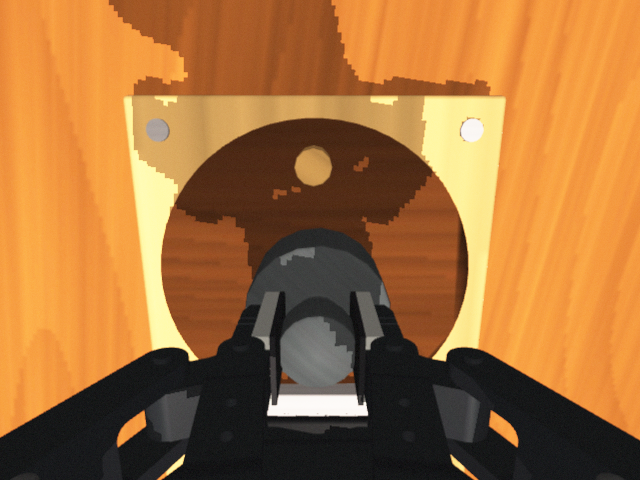

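```bash
python3 - <<'E'
from m import *
im=snap("wrist");o=get_obs();print(o["ee_pos"])
for n,u,v,z in [("L",162,262,32),("R",467,262,32),("top",314,118,32),("peg",313.5,166,58),("base bottom far",316,229.5,o["ee_pos"][2]-58),("base top far",316,250,o["ee_pos"][2]-28)]:
    print(n,totool(ray(im,u,v,z)).round(1))
E
```

```text
[545.84417783 118.33653541  95.15741225]
L [  8.  -69.1  63.1]
R [ 8.  68.5 63.2]
top [70.3 -0.5 63.1]
peg [53.  -0.5 37.2]
base bottom far [24.3  0.4 58. ]
base top far [23.9  0.4 28. ]
```

```bash
python3 - <<'E'
from m import *
im=snap("wrist")
z=im["range_z"];v,u=np.mgrid[0:480,0:640];K=im["K"]
P=np.stack([(u-K[0,2])/K[0,0]*z,(v-K[1,2])/K[1,1]*z,z,np.ones_like(z)],-1)@im["hand_eye"].T
for r in range(205,400,8):
    print(r,P[r,316,:3].round(1),im["image"][r,316])
m=(P[...,2]>24)&(P[...,2]<34)&(u>235)&(u<400)&(v>225)&(v<300)
for r in (255,265,275,285):
    q=P[r][m[r]];print(r,len(q),q[:,1].min().round(1),q[:,1].max().round(1),q[:,0].mean().round(1))
E
```

```text
205 [34.   0.3 63.3] [77 42 17]
213 [30.3  0.3 64. ] [78 44 22]
221 [26.7  0.3 63.8] [83 47 22]
229 [25.2  0.3 54.9] [41 43 42]
237 [25.2  0.3 41.4] [41 43 42]
245 [25.2  0.3 29.9] [41 43 43]
253 [22.4  0.3 29.1] [62 64 63]
261 [19.7  0.3 28. ] [69 68 69]
269 [16.5  0.3 28.3] [64 66 66]
277 [14.1  0.4 26.4] [63 66 67]
285 [11.2  0.4 25.9] [66 64 66]
293 [ 7.7  0.3 26.8] [65 65 63]
301 [10.8  0.4 12.3] [42 42 41]
309 [10.7  0.4  6.1] [39 41 40]
317 [9.5 0.4 2.7] [93 92 93]
325 [7.2 0.4 1.8] [114 116 112]
333 [5.1 0.4 0.5] [117 120 120]
341 [2.5 0.4 0.4] [120 122 119]
349 [ 0.5  0.4 -1. ] [127 128 127]
357 [-2.1  0.4 -1.3] [129 131 127]
365 [-5.   0.4 -1.1] [124 127 124]
373 [-8.9  0.4  0.6] [121 123 119]
381 [-12.2   0.4   1.2] [111 115 112]
389 [-54.3   0.3  58.3] [115 107 104]
397 [-56.    0.3  54.6] [251 248 245]
255 85 -14.9 16.8 21.7
265 108 -19.2 21.5 18.0
275 124 -22.1 24.2 14.3
285 134 -24.2 25.8 10.5
```

```bash
python3 -m creep '{"hand":[210,210,210,210],"xyz":[[0.003,-0.0008,0],[0,0,0.002],[0,0,0.001],[0,0,0]],"dr":[[0,0,0],[0,0,0],[0,0,0],[0,0,0]]}' 60
python3 -m creep '{"hand":[210,210],"xyz":[[0,0,0.001],[0,0,0]],"dr":[[0,0,0],[0,0,0]]}' 60
```

```text
time: 21.75
ee_pos: [544.3, 121.2, 91.6]
tool_rot: [0.653, 0.757, -0.0, -0.0]
force: [-0.0, 0.2, -4.4]
finger_gap: 23.4
time: 22.0
ee_pos: [544.3, 121.2, 90.7]
tool_rot: [0.653, 0.757, -0.0, -0.0]
force: [-0.1, -0.4, -4.8]
finger_gap: 23.4
```

```bash
python3 -m creep '{"hand":[210,210],"xyz":[[0,0,0.0007],[0,0,0]],"dr":[[0,0,0],[0,0,0]]}' 60
python3 -m creep '{"hand":[210,210],"xyz":[[0,0,0.0007],[0,0,0]],"dr":[[0,0,0],[0,0,0]]}' 60
```

```text
time: 22.25
ee_pos: [544.5, 121.2, 90.5]
tool_rot: [0.653, 0.757, -0.0, 0.0]
force: [-1.7, -0.7, -0.8]
finger_gap: 23.4
time: 22.5
ee_pos: [544.6, 121.2, 90.4]
tool_rot: [0.653, 0.757, -0.0, 0.0]
force: [-4.8, -0.6, 5.8]
finger_gap: 23.0
```

Weight is in contact. Ease the push, open, and rise.

```bash
python3 -m creep '{"hand":[210,195,170,130,90],"xyz":[[0,0,-0.0006],[0,0,0],[0,0,0],[0,0,0],[0,0,0]],"dr":[[0,0,0],[0,0,0],[0,0,0],[0,0,0],[0,0,0]]}' 20
python3 - <<'E'
from m import *
im=snap("wrist","w23.png");o=get_obs();print(o['ee_pos'],o['force'],o['finger_gap'])
E
```

```text
time: 23.12
ee_pos: [544.7, 121.2, 90.0]
tool_rot: [0.653, 0.757, 0.0, 0.0]
force: [0.4, -0.3, -0.1]
finger_gap: 54.9
[544.60191554 121.20836567  90.02986087] [ 0.81674403  0.10783233 -0.15105899] 55.4285713588831
```

View pics/w23.png

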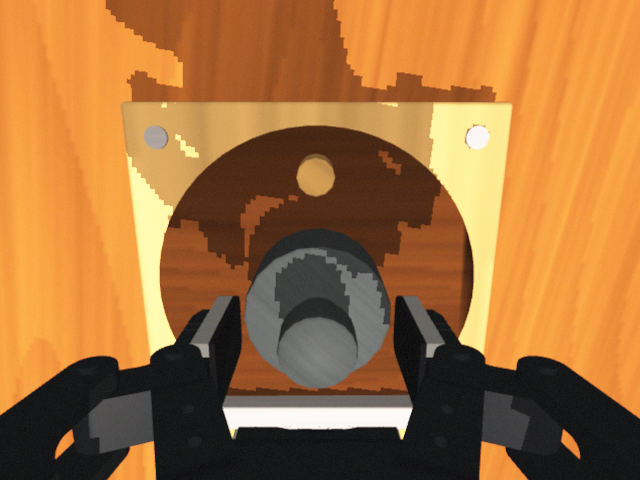

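Released and upright. Rise straight up, then back away for a check from all the cameras.

```bash
python3 -m creep '{"hand":[80,60,40,40,40],"xyz":[[0,0,-0.02],[0,0,-0.04],[0,0,-0.05],[0.05,0,-0.05],[0.06,0,-0.03]],"dr":[[0,0,0],[0,0,0],[0,0,0],[0,0,0],[0,0,0]]}' 20
python3 -m creep '{"hand":[40,40,40,40,40],"xyz":[[0.06,-0.01,0],[0.06,-0.01,0],[0.05,-0.01,0],[0,0,0],[0,0,0]],"dr":[[0,0,0],[0,0,0],[0,0,0],[0,0,0],[0,0,0]]}' 20
python3 - <<'E'
from m import *
im=snap("scene","s24.png");o=get_obs();print(o['ee_pos'],o['force'],o['joint_velocities'].round(3))
im=snap("top");cv2.imwrite("pics/t24.png",cv2.resize(im["image"][150:330,140:420,::-1],None,fx=2.8,fy=2.8,interpolation=2))
W=pts(im);z=W[...,2]
m=(z>58)&(z<75)&(np.hypot(W[...,0]-542,W[...,1]-118)<40);print("weight base top median (top cam)",np.median(W[m],0))
m=(z>82)&(z<100)&(np.hypot(W[...,0]-542,W[...,1]-118)<40);print("knob",np.median(W[m],0),m.sum(),"axis",ax)
E
```

```text
time: 23.8
ee_pos: [530.8, 220.7, 275.2]
tool_rot: [0.654, 0.756, 0.002, 0.001]
force: [1.9, 0.3, -0.1]
finger_gap: 72.2
time: 24.42
ee_pos: [475.3, 383.6, 271.9]
tool_rot: [0.653, 0.757, -0.0, 0.0]
force: [-0.1, 0.1, -0.2]
finger_gap: 71.8
[475.60898531 383.14098159 272.00479431] [-0.56734407 -1.07297013 -0.64181372] [-0.014 -0.005  0.004  0.004  0.002  0.002]
weight base top median (top cam) [541.7392875  117.06265474  62.52573136]
knob [543.45047534 118.2614281   88.09256356] 75 axis [542.15881392 118.15337305]
```

View pics/s24.png

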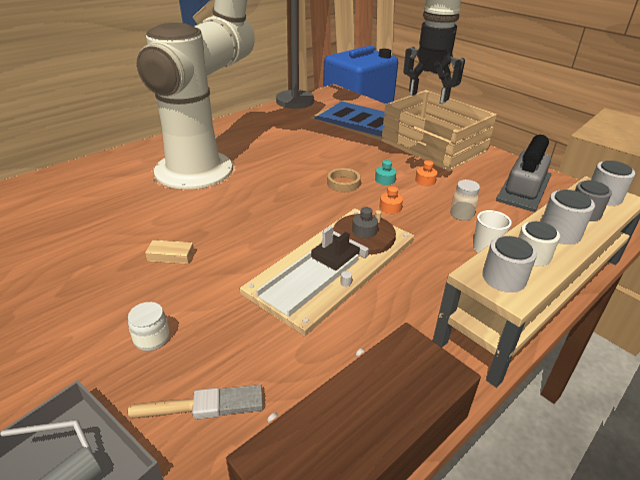

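View pics/t24.png

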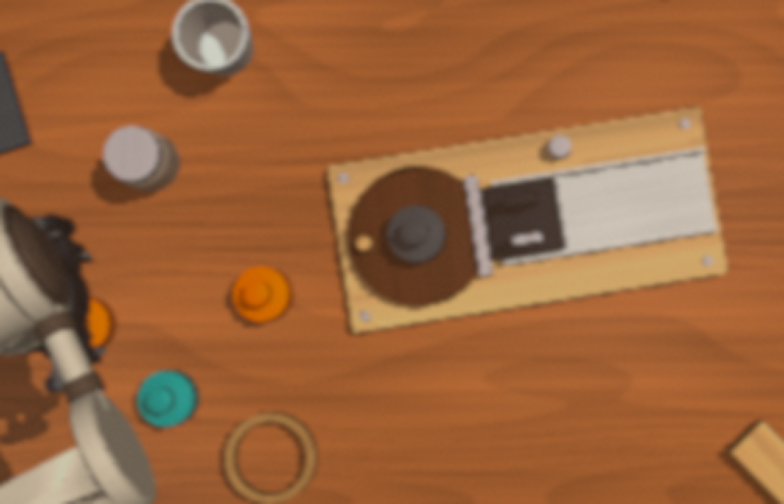

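The weight sits upright at the disc's middle, within about 1 mm of the axis in the top view at (415,235). The bar is flush on the flat at (478,226), the tab is out, and the bystanders haven't moved. Handing in.

```bash
python3 -c "
from rig import *
print(close_job())"
```

```text
the job is handed in; nothing more can be done
None
```

The job is finished and handed in at about 24.5 s of the 61 s allowed; the system gave no verdict.

- **Disc:** I turned it about 1.14 rad clockwise by the peg. The camera measurements put the flat square to the fence within about 1°.
- **Fence:** With the tab fully pinched (35 mm measured opening), I slid it about 144 mm. It stopped against the flat, and I kept the push below 8 N. I eased off and let go; the tab sprang back and no gap to the flat was visible. I never pushed it while it was locked.
- **Weight:** I set the dark weight on the disc, pressing down with about 10 N at most before easing off and opening. It stands upright, and the top camera puts it within about 1–2 mm of the axis.
- **Other things:** In the final views the bystanders and look-alikes are where they were, and the arm is clear of everything.

**Disagreement:** The wrist and top cameras differed by 3–5 mm in position. I corrected the last placement from close-up wrist views of the weight and the disc together.

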